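# Snap the blade guard onto the knife holder

## Task

Pick up the red blade guard by its tab, lower it over the horizontal blade bar of the knife holder so that it sits astride the bar between the two end cheeks, and press it straight down until it clicks and is fully home on the bar. Keep pressing it down firmly with the gripper: finish while still pressing, do not let go. Leave everything else on the bench where it is.

Things in the scene. Friction and masses are not known exactly. Their poses are not given: they have to be found in the camera images.
- guard: Red plastic blade guard, loose, 110 g, standing on its legs: an inverted U channel 110 mm long (its y), 35 wide (x), 35 tall, with a tab on top at mid-length: 12 mm thick (x), 46 long (y), 30 tall (65 overall). Legs 4 mm thick, 27 apart inside, 30 deep; a round inward bead along each foot narrows the mouth to 19 mm. Origin: centre of the underside; z up. Same turned end for end.
- guard_tab (a point): Grip point on the guard: in the tab, 57 mm above the guard's origin (8 mm below the tab's top, 22 mm above the flat top of the channel). Close the fingers along the guard's x, across the 12 mm thickness; the fingertips then stand 3 mm or less above the flat top.
- guard_ceiling (a point): Centre of the underside of the channel's roof (the face that lands on the bar), 30 mm above the guard's origin, 27 mm below point guard_tab.
- holder: Aluminium knife holder fixed to the bench: base 110 x 200 x 22 mm (grey foot plate under it 124 x 214) with two upright end cheeks 14 mm thick, 60 wide (x), up to 92 mm above the bench, inner faces 146 mm apart along its y. Origin: centre of the underside; y runs along the bar, z up.
- bar: Dark steel horizontal blade bar between the cheeks, along the holder's y, 13 mm thick (x), 32 tall, its top 85 mm above the bench. Two greased sprung steel balls stick out 6.5 mm from each side, 17 mm below its top, 30 mm either side of the middle. Origin: centre of the top face.
- bar_top (a point): Centre of the bar's top face; x across, y along the bar, z up. The guard is home with point guard_ceiling at this height; along the bar it may sit up to 18 mm off centre. Pressed down, its beads meet the balls with the ceiling 16 mm above the top (it rests there by its weight), force peaks at about 10 N near 12 mm, then drops; below 8 mm the balls pull it down to the bar.
- slidebox: Bystander, not to be moved: small blue box with clear lid, 60 x 82 x 42 mm. Origin: centre of the underside.
- tipbox: Bystander, not to be moved: blue tip box with yellow lid, 85 x 120 x 62 mm. Origin: centre of the underside.
- beaker: Bystander, not to be moved: glass beaker, 64 mm across, 85 mm tall. Origin: centre of the underside.
- cassette: Bystander, not to be moved: pale green specimen cassette with a wax block, 30 x 42 x 18 mm. Origin: centre of the underside.
- reagent: Bystander, not to be moved: white bottle with orange cap, 56 mm across, 130 mm tall. Origin: centre of the underside.
- brush: Bystander, not to be moved: fine section brush with a thin wooden handle, 170 mm long, 8 mm thick, lying flat. Origin: middle of its length, on the underside.
Not all that is in view belongs to the job. What is meant by the guard is not green or orange, and is the smaller of those in its own colour.

How it is judged:
By the outcome, as a careful person would: the job done as asked, in the order asked, and still so for the second after the job is handed in, while the arm keeps its last pose, push and grip.
It also fails if it takes over 42 s, if anything falls off the work surface, if the arm or the gripper's body presses on something with over 40 N, if the wrist force passes 120 N, or if a joint passes its speed limit or range.

## Robot

A 6-joint arm with a two-finger parallel gripper is mounted at the origin on the work surface. World frame = base frame: x ahead of the robot, y to its left, z up, the work surface at z = 0. Lengths are in m, angles in rad, forces in N, time in s.
With the tool pointing down it reaches from about 0.35 to 0.775 m from the base axis. Payload 5.5 kg.
Tool frame: the origin (TCP) lies midway between the tips of the shut fingers; the grasp point (between the pads) lies 19 mm behind it; z points along the fingers, y is the direction in which the jaws open and shut (so a half turn about z gives the same grasp; the last joint's range is limited). The gripper opens to 85 mm and grips with 20 to 120 N. Pads are 22 mm wide; open, the fingers measure 114 mm over their backs; the gripper's body (76 mm by 85 mm) begins 54 mm behind the grasp point. The pads swing forward as they close: fully open they stand 13 mm farther back than shut.
Start: joints at [-1.373, 0.313, 0.046, 1.304, 0, 1.431], TCP at [0.191, -0.543, 0.231] pointing down, gripper open.
Joint ranges: [-2.76, 2.76], [-0.86, 1.69], [-1.03, 1.26], [-2.2, 2.34], [-1.47, 1.5], [-3.14, 3.14]. Speed limits (rad/s): [2.57, 2.57, 3.14, 3.14, 3.14, 3.14].

## Interface

Orientations are given as a unit quaternion [w, x, y, z].
In Python, from workcell import env gives the robot as it stands.
- The arm moves only by the shell command python3 -m creep 'ROWS' [OPENING] [FORCE]. ROWS is JSON, a list of rows, each a list of 6 numbers: the shift along the tool's x, y, z in m, then the turn, a rotation vector about the tool's x, y, z in degrees. A call has exactly 8 rows; each row is the pose to reach, as a shift and turn from the pose commanded when the call began, along the tool's axes at that moment; what a row does not reach only later rows make up. A row lasts 1/10 s, in which the tool goes at most 50 mm and 8.59 degrees, less where a joint would pass 70% of its speed; a pose out of reach is approached as far as the arm can. A call with a gripper value outside its range is refused whole. OPENING is the finger opening in m, from 0 to 0.0854, set as the call begins (- or left out, the last holds). The fingers move at their own pace and stop on an object; FORCE is the grip in N (left out, the last holds). Time passes only in rows, so rows that repeat a pose let the fingers close, or fill a call up. It gives the time, the measured TCP pose, the force and the opening at its end, in the units of the state.
- env.get_state(): the state, without advancing time (a new reading comes with each control period).
- env.read_camera(name): name is "side" or "top" or "wrist"; returns (picture, depth): 480x640x3 uint8, blue, green, red; 480x640 float32, m along the optical axis (not along the pixel's ray), 0 where there is no reading.
- env.camera_params(name): a dict with "fx", "fy", "cx", "cy" (pixels), "position" and "orientation" of the camera in the world. Camera axes: x right, y up, looking along -z (the intrinsics and any distortion apply to the point x, -y, -z); pixel columns grow to the right and rows downward; lengths in m; the calibration is good to about 2 mm. A picture is of the moment at which its call begins: read the wrist's pose just before it. camera_params takes no time and is no camera call; for the wrist camera it gives the pose at the moment of the call.
- env.hand_in(): hands the job in, once; it reports no verdict.
The state is a dict: "clock": time; "joint_pos": joint angles; "qvel": joint speeds; "tau": joint torques, N m; "tcp_pos": TCP position; "orientation": TCP orientation; "wrist_force": force on the tool from outside, world axes, zero at the start; "ft_torque": the same for the moment, N m; "finger_gap": finger opening in m.
Only numpy, scipy, OpenCV 4.12 (cv2) and the standard library are available. Lean on these libraries where they do the work, as an engineer would, in place of code of your own. Each camera call takes 0.05 s, during which the arm holds its last target. There are 200 camera calls.

## Working session

There is one attempt and no reset: what is moved stays moved. The work goes in short steps, Python scripts to look and compute and a shell command to move; the robot and the scene stay as the last step left them, time stands still between calls to the robot, and variables do not carry over. Pictures are saved under pics/ and viewed, about 8 in all and at most 12, crops included, and the job is handed in when it is done.

```bash
mkdir -p pics; ls; python3 - <<'E'
from workcell import env
import cv2,numpy as np
print({k:np.round(v,3).tolist() for k,v in env.get_state().items()})
for n in("top","side"):
    p,d=env.read_camera(n);cv2.imwrite(f"pics/{n}0.png",p);np.save(f"pics/{n}0.npy",d);print(n,env.camera_params(n))
E
```

```text
pics
{'clock': 0.0, 'joint_pos': [-1.373, 0.314, 0.045, 1.304, -0.0, 1.431], 'qvel': [-0.001, -0.002, -0.001, 0.001, 0.001, -0.002], 'tau': [0.0, -48.063, 29.853, 0.02, -0.0, -0.0], 'tcp_pos': [0.19, -0.542, 0.23], 'orientation': [-0.001, 0.986, 0.168, -0.0], 'wrist_force': [-0.782, 0.074, -0.205], 'ft_torque': [-0.031, -0.015, -0.014], 'finger_gap': 0.086}
top {'fx': 439.1342346921997, 'fy': 439.1342346921997, 'cx': 316.146543948472, 'cy': 246.65803362107013, 'position': array([0.38098042, 0.05814484, 0.97075435]), 'orientation': array([-0.70259734, -0.05045405,  0.0430525 ,  0.70848983])}
side {'fx': 512.0696872355285, 'fy': 512.0696872355285, 'cx': 319.94365662124574, 'cy': 235.1488792399507, 'position': array([0.29240784, 0.8585036 , 0.66842728]), 'orientation': array([-0.11791221, -0.05089488,  0.456173  ,  0.88057516])}
```

View pics/top0.png

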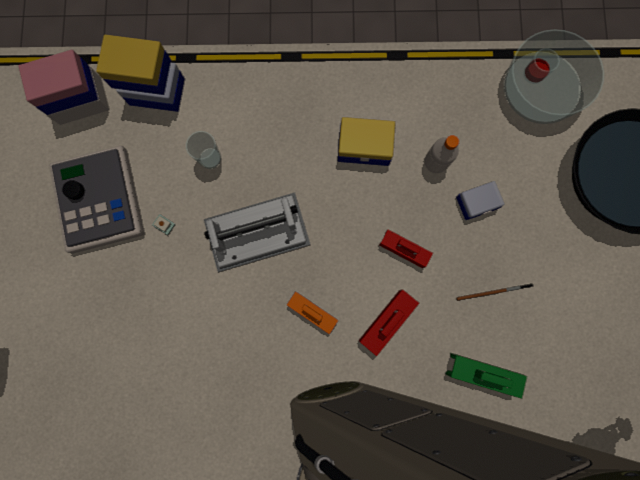

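View pics/side0.png

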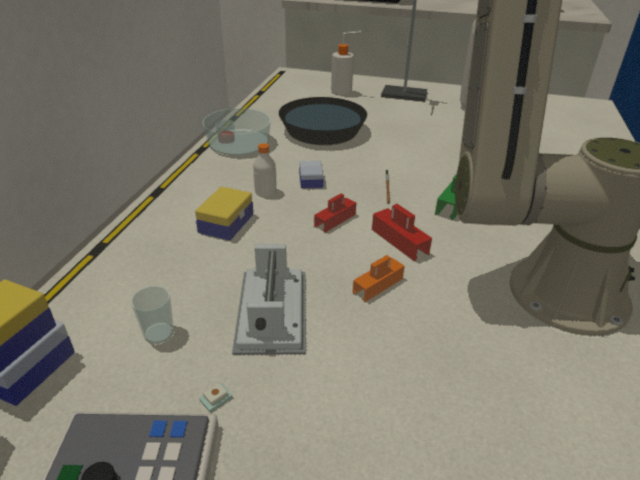

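The top view shows the small red guard at about (405,249), a larger red decoy at (388,322), and the holder with its bar at (257,228). The side view agrees.

```bash
cat > h.py <<'E'
import numpy as np,cv2
from scipy.spatial.transform import Rotation as R
def cloud(d,c):
    v,u=np.mgrid[:480,:640]
    P=np.stack([(u-c['cx'])/c['fx']*d,-(v-c['cy'])/c['fy']*d,-d],-1)
    q=c['orientation'];return P@R.from_quat(np.r_[q[1:],q[0]]).as_matrix().T+c['position']
def rot(q): return R.from_quat(np.r_[q[1:],q[0]])
def red(p):
    h=cv2.cvtColor(p,cv2.COLOR_BGR2HSV)
    return ((h[...,0]<6)|(h[...,0]>174))&(h[...,1]>150)&(h[...,2]>40)
def rect(P,name):
    (c,s,a)=cv2.minAreaRect((P[:,:2]*1000).astype(np.float32)); 
    if s[0]<s[1]: s=s[::-1];a+=90
    print(name,len(P),'c',np.round(c,1),'size',np.round(s,1),'long axis deg',round((a+90)%180-90,1),'z med',np.round(np.median(P[:,2])*1000,1))
E
python3 - <<'E'
from h import *
from workcell import env
for n in("top","side"):
    p=cv2.imread(f"pics/{n}0.png");d=np.load(f"pics/{n}0.npy");X=cloud(d,env.camera_params(n));print(n)
    ok=d>0
    m=(red(p)&ok).astype(np.uint8)
    k,l,s,c=cv2.connectedComponentsWithStats(m)
    for i in range(1,k):
        if s[i,4]>150:
            Q=X[l==i];print(c[i]);rect(Q,'all')
            f=Q[(Q[:,2]>.029)&(Q[:,2]<.041)];t=Q[Q[:,2]>.058]
            if len(f)>20:rect(f,'flat')
            if len(t)>5:rect(t,'tab')
    reg=np.zeros_like(ok)
    if n=="top":reg[190:275,195:315]=1
    else:reg[235:360,225:315]=1
    Q=X[reg&ok]
    for nm,a,b in(("base",.016,.028),("bar",.08,.089),("cheek",.0895,.098)):
        f=Q[(Q[:,2]>a)&(Q[:,2]<b)]
        if len(f)>5:rect(f,nm)
E
```

```text
top
[405.63291139 248.43498274]
all 869 c [ 501.7 -125.9] size [107.9  34.8] long axis deg 60.8 z med 34.1
flat 626 c [ 501.7 -125.8] size [107.8  34.8] long axis deg 60.8 z med 33.9
tab 131 c [ 502.3 -127. ] size [45.2 12.5] long axis deg 60.8 z med 63.4
[388.27400768 321.95454545]
all 1562 c [343.1 -84.6] size [141.7  49.1] long axis deg -40.2 z med 44.7
flat 69 c [344.4 -82.3] size [138.8  43.8] long axis deg -40.2 z med 37.9
tab 273 c [345.1 -84.4] size [59.6 16.3] long axis deg -40.0 z med 82.6
base 3149 c [545.4 200.2] size [199.3 110.4] long axis deg -73.8 z med 21.0
bar 547 c [549.2 201.6] size [173.7  60.3] long axis deg -73.6 z med 84.3
cheek 285 c [549.3 201.5] size [173.5  59.4] long axis deg -74.2 z med 91.2
side
[335.80827068 210.83082707]
all 532 c [ 500.8 -120.8] size [110.3  36.2] long axis deg 59.4 z med 33.2
flat 306 c [ 500.8 -120.9] size [110.4  35.6] long axis deg 59.7 z med 33.6
tab 56 c [ 502.4 -120.8] size [46.9 13. ] long axis deg 60.4 z med 63.0
[400.71939736 230.7482737 ]
all 1593 c [345.3 -78. ] size [144.3  48.1] long axis deg -40.4 z med 43.3
flat 229 c [345.4 -73.6] size [138.2  43.7] long axis deg -38.1 z med 35.2
tab 242 c [345.9 -78.8] size [62.1 17.1] long axis deg -43.8 z med 78.8
base 2852 c [573.4 147.6] size [342.9 138. ] long axis deg -64.2 z med 21.2
bar 657 c [549.8 205.3] size [177.9  59.1] long axis deg -73.9 z med 84.4
cheek 337 c [549.3 206.2] size [176.5  58.1] long axis deg -73.8 z med 91.1
```

```bash
cat > goal.py <<'E'
# usage: goal.py x y z(mm) yaw_of_tool_x(deg): shift & turn from the present pose to a tool-down pose
import sys;from h import *
from workcell import env
x,y,z,a=map(float,sys.argv[1:5]);s=env.get_state();r=rot(s['orientation'])
t=np.radians(a);G=R.from_matrix(np.array([[np.cos(t),np.sin(t),0],[np.sin(t),-np.cos(t),0],[0,0,-1]]))
print('t',s['clock'],'tcp',np.round(s['tcp_pos']*np.array(1000),1),'F',np.round(s['wrist_force'],1),'gap',round(float(s['finger_gap'])*1000,1),'q',np.round(s['joint_pos'],2))
print('shift mm',np.round(r.inv().apply(np.array([x,y,z])-np.array(s['tcp_pos'])*1000),1),'turn deg',np.round(np.degrees((r.inv()*G).as_rotvec()),2))
E
python3 -m creep '[[0.038,-0.025,0,0,0,-3.5],[0.076,-0.05,0,0,0,-7],[0.114,-0.075,0,0,0,-10.5],[0.152,-0.1,0,0,0,-14],[0.19,-0.125,0,0,0,-17.5],[0.228,-0.15,0,0,0,-21],[0.266,-0.175,0,0,0,-24.5],[0.3,-0.2,0,0,0,-28]]' 0.0854 60
python3 goal.py 502 -124 230 60.5
```

```text
clock: 0.9
tcp_pos: [0.4082, -0.2526, 0.2311]
orientation: [-0.0, 0.915, 0.403, 0.0]
wrist_force: [0.5, -0.4, -0.1]
finger_gap: 0.0855
t 0.9 tcp [ 408.2 -252.6  231.1] F [ 0.5 -0.4 -0.1] gap 85.5 q [-0.72  0.13 -0.19  1.25  0.    1.59]
shift mm [158.2 -17.6   1.1] turn deg [-1.000e-02 -1.000e-02 -1.299e+01]
```

```bash
python3 -m creep '[[0.02,-0.002,0,0,0,-2],[0.05,-0.006,0,0,0,-4],[0.09,-0.01,0,0,0,-7],[0.125,-0.014,0,0,0,-10],[0.15,-0.017,0,0,0,-12],[0.158,-0.018,0,0,0,-13],[0.158,-0.018,0,0,0,-13],[0.158,-0.018,0,0,0,-13]]'
python3 - <<'E'
from h import *
from workcell import env
c=env.camera_params("wrist");p,d=env.read_camera("wrist");cv2.imwrite("pics/w1.png",p);X=cloud(d,c)
print(c['position'],c['orientation'])
m=(red(p)&(d>0)).astype(np.uint8);k,l,s,ce=cv2.connectedComponentsWithStats(m)
for i in range(1,k):
    if s[i,4]>300:
        Q=X[l==i];print(ce[i],s[i]);
        for nm,a,b in(('flat',.029,.041),('tab',.058,.07)):
            f=Q[(Q[:,2]>a)&(Q[:,2]<b)]
            if len(f)>20:rect(f,nm)
E
python3 goal.py 502 -124 230 60.5
```

```text
clock: 1.7
tcp_pos: [0.5006, -0.1265, 0.231]
orientation: [-0.0, 0.865, 0.502, -0.0]
wrist_force: [-0.3, -1.1, 0.6]
finger_gap: 0.0853
[ 0.53995464 -0.05807887  0.37441001] [ 0.95513273 -0.14952075  0.04004801 -0.25250973]
[318.66465811 205.08409746] [ 300  151   37  110 3817]
flat 3093 c [ 501.5 -125.2] size [109.1  34.9] long axis deg 61.3 z med 35.9
tab 661 c [ 501.4 -125.4] size [46.1 11.9] long axis deg 60.6 z med 65.8
[162.52001004 244.95583992] [  89  208  155   75 7971]
flat 601 c [362.4 -71.4] size [147.9  40.1] long axis deg -56.8 z med 35.4
tab 281 c [349.9 -79.1] size [60.2 14.3] long axis deg -53.8 z med 64.2
t 1.75 tcp [ 500.5 -126.8  231.1] F [ 0.6 -0.2  0. ] gap 85.2 q [-0.4   0.2  -0.1   1.27 -0.    1.69]
shift mm [ 3.1 -0.1  1.1] turn deg [-0.03  0.03 -0.23]
```

View pics/w1.png

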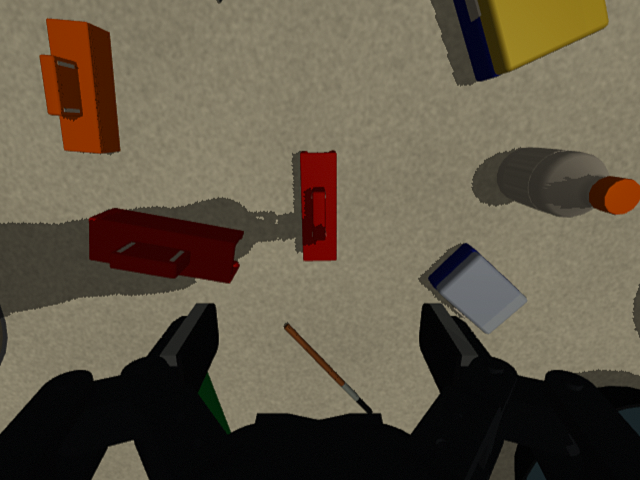

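The wrist view shows the guard upright at (319,205), with the tab centre at about (501.5,−125.3) mm and yaw 60.8°. The slidebox and brush are clear of the fingers, so I'll descend with partly closed fingers.

```bash
python3 -m creep '[[0.002,0,0.03,0,0,-0.5],[0.002,0,0.07,0,0,-0.5],[0.002,0,0.11,0,0,-0.5],[0.002,0,0.145,0,0,-0.5],[0.002,0,0.17,0,0,-0.5],[0.002,0,0.185,0,0,-0.5],[0.002,0,0.193,0,0,-0.5],[0.002,0,0.193,0,0,-0.5]]' 0.05
python3 goal.py 501.5 -125.3 38 60.8
```

```text
clock: 2.55
tcp_pos: [0.501, -0.1249, 0.0375]
orientation: [-0.001, 0.863, 0.506, -0.001]
wrist_force: [0.1, 0.1, -0.7]
finger_gap: 0.0502
t 2.55 tcp [ 501.  -124.9   37.5] F [ 0.1  0.1 -0.7] gap 50.2 q [-0.4   0.35 -0.42  0.81 -0.    1.68]
shift mm [-0.1  0.6 -0.5] turn deg [-0.1   0.02 -0.05]
```

```bash
python3 -m creep '[[0,0,0,0,0,0],[0,0,0,0,0,0],[0,0,0,0,0,0],[0,0,0,0,0,0],[0,0,0,0,0,0],[0,0,0,0,0,0],[0,0,0,0,0,0],[0,0,0,0,0,0]]' 0 90
python3 -m creep '[[0,0,-0.005,0,0,0],[0,0,-0.02,0,0,0],[0,0,-0.05,0,0,0],[0,0,-0.09,0,0,0],[0,0,-0.12,0,0,0],[0,0,-0.14,0,0,0],[0,0,-0.15,0,0,0],[0,0,-0.15,0,0,0]]'
python3 goal.py 549.3 203.5 190 106.1
```

```text
clock: 3.35
tcp_pos: [0.5028, -0.1247, 0.0393]
orientation: [0.001, 0.862, 0.506, 0.0]
wrist_force: [-1.5, 0.3, 6.3]
finger_gap: 0.0106
clock: 4.15
tcp_pos: [0.5028, -0.1244, 0.1894]
orientation: [0.001, 0.862, 0.507, 0.001]
wrist_force: [0.0, 0.6, -1.4]
finger_gap: 0.0102
t 4.15 tcp [ 502.8 -124.4  189.4] F [ 0.   0.6 -1.4] gap 10.2 q [-0.4   0.22 -0.18  1.17  0.    1.68]
shift mm [ 309.1 -119.    -0.8] turn deg [ 1.300e-01  4.000e-02 -4.524e+01]
```

```bash
python3 -m creep '[[0.01,-0.004,0,0,0,-1.5],[0.035,-0.014,0,0,0,-5],[0.07,-0.027,0,0,0,-10],[0.105,-0.04,0,0,0,-15],[0.14,-0.054,0,0,0,-20],[0.175,-0.067,0,0,0,-25],[0.2,-0.077,0,0,0,-29],[0.215,-0.083,0,0,0,-31]]'
python3 goal.py 549.3 203.5 190 106.1
```

```text
clock: 4.95
tcp_pos: [0.533, 0.1066, 0.1864]
orientation: [-0.001, 0.694, 0.72, -0.001]
wrist_force: [0.4, 0.4, -1.0]
finger_gap: 0.0105
t 4.95 tcp [533.  106.6 186.4] F [ 0.4  0.4 -1. ] gap 10.5 q [ 0.05  0.27 -0.12  1.18  0.    1.58]
shift mm [96.2 19.9 -3.7] turn deg [ -0.19  -0.04 -13.94]
```

```bash
cat > look.py <<'E'
import sys;from h import *
from workcell import env
c=env.camera_params("wrist");s=env.get_state();p,d=env.read_camera("wrist");cv2.imwrite(f"pics/{sys.argv[1]}.png",p);X=cloud(d,c);ok=d>0
print('tcp',s['tcp_pos'])
hsv=cv2.cvtColor(p,cv2.COLOR_BGR2HSV)
Q=X[ok&~red(p)];Q=Q[(np.abs(Q[:,0]-.549)<.14)&(np.abs(Q[:,1]-.203)<.14)]
for nm,a,b in(("base",.018,.026),("cheek",.0895,.096)):
    f=Q[(Q[:,2]>a)&(Q[:,2]<b)]
    if len(f)>5:rect(f,nm)
t=np.radians(106.1);u=np.array([np.cos(t),np.sin(t)]);n=np.array([u[1],-u[0]])
f=Q[(Q[:,2]>.08)&(Q[:,2]<.0895)];f=f[np.abs((f[:,:2]-[.5493,.2035])@u)<.066];f=f[np.abs((f[:,:2]-[.5493,.2035])@n)<.02]
if len(f)>5:
    rect(f,"bar")
    l=cv2.fitLine((f[:,:2]*1000).astype(np.float32),cv2.DIST_HUBER,0,.01,.01).ravel();print('bar line',l[2:],np.degrees(np.arctan2(l[1],l[0])))
m=ok&red(p);f=X[m];T=np.array(s['tcp_pos']);f=f[np.linalg.norm(f[:,:2]-T[:2],axis=1)<.07]
r=rot(s['orientation']);L=r.inv().apply(f-T)
for nm,a,b in(('guard flat in tool',-.003,.008),('tab in tool',-.04,-.02)):
    g=L[(L[:,2]>a)&(L[:,2]<b)]
    if len(g)>20:rect(g,nm)
E
python3 look.py w2
```

```text
tcp [0.53304147 0.10659443 0.18636487]
base 20685 c [513.  197.2] size [214.9 161.6] long axis deg 2.5 z med 22.9
cheek 1103 c [579.5 129.5] size [42.2 14.3] long axis deg 15.5 z med 92.6
bar 3982 c [545.5 199.8] size [126.9  13.1] long axis deg -73.7 z med 85.9
bar line [544.0085 204.4478] -73.005646
guard flat in tool 7751 c [-1.   0.7] size [109.7  34.7] long axis deg -0.3 z med 3.4
tab in tool 2990 c [-0.8  0.9] size [46.8 13.5] long axis deg 1.4 z med -26.5
```

View pics/w2.png

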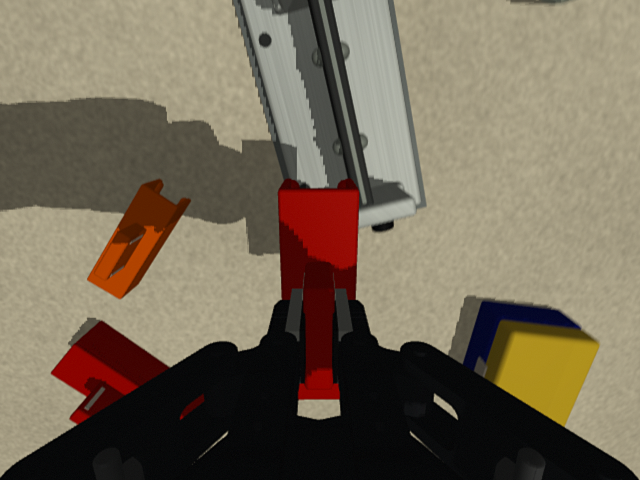

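The wrist view shows the guard held squarely at (318,260) and the bar from (320,0) to (365,195). The bar line sits about 4.8 mm to one side of the cheek centre, so I'll check the cross-section.

```bash
python3 -m creep '[[0.03,-0.02,0,0,0,-3],[0.01,-0.05,0,0,0,-7],[0,-0.07,0,0,0,-12],[0,-0.09,0,0,0,-14],[0,-0.1,0,0,0,-14],[0,-0.1,0,0,0,-14],[0,-0.1,0,0,0,-14],[0,-0.1,0,0,0,-14]]' >/dev/null
cat > prof.py <<'E'
from h import *;import sys
from workcell import env
s0=env.get_state();print('tcp',np.round(s0['tcp_pos'],4))
c=env.camera_params("wrist");p,d=env.read_camera("wrist");cv2.imwrite(f"pics/{sys.argv[1]}.png",p)
t=np.radians(106.1);u=np.array([np.cos(t),np.sin(t)]);n=np.array([u[1],-u[0]])
for nm,d,cc,rd in(("top",np.load("pics/top0.npy"),env.camera_params("top"),cv2.imread("pics/top0.png")),("side",np.load("pics/side0.npy"),env.camera_params("side"),cv2.imread("pics/side0.png")),("wrist",d,c,p)):
    X=cloud(d,cc);X=X[(d>0)&~red(rd)];W=X[:,:2]-[.5493,.2035];U=W@u*1000;N=W@n*1000;Z=X[:,2]*1000
    print(nm)
    for a in(-87,-73,-55,-35,-15,0,15,35,55,73):
        out=[a]
        for k,lo,hi,w in(('bar',79,89.5,25),('cheek',89.8,96,50),('base',16,26,75)):
            q=(U>a)&(U<a+14)&(Z>lo)&(Z<hi)&(abs(N)<w)
            out.append((k,q.sum(),*(np.round(np.percentile(N[q],[2,50,98]),1) if q.sum()>4 else ())))
        print(*out)
    q=(Z>89.8)&(Z<96)&(abs(N)<50)&(abs(U)<110)
    if q.sum(): print('cheek U range',np.round(np.percentile(U[q],[1,99]),1),[np.round(np.percentile(U[q&(U*g>0)],[2,50,98]),1) for g in(-1,1) if (q&(U*g>0)).sum()>5])
E
python3 prof.py w3
```

```text
tcp [0.4354 0.1006 0.1882]
top
-87 ('bar', np.int64(42), np.float64(-19.4), np.float64(2.9), np.float64(23.8)) ('cheek', np.int64(121), np.float64(-28.8), np.float64(-3.8), np.float64(26.9)) ('base', np.int64(92), np.float64(-58.7), np.float64(-44.4), np.float64(49.2))
-73 ('bar', np.int64(42), np.float64(-11.1), np.float64(-5.0), np.float64(1.7)) ('cheek', np.int64(0)) ('base', np.int64(254), np.float64(-57.7), np.float64(-15.8), np.float64(47.9))
-55 ('bar', np.int64(44), np.float64(-10.9), np.float64(-5.3), np.float64(1.8)) ('cheek', np.int64(0)) ('base', np.int64(250), np.float64(-58.7), np.float64(-17.0), np.float64(47.9))
-35 ('bar', np.int64(44), np.float64(-11.1), np.float64(-4.9), np.float64(1.5)) ('cheek', np.int64(0)) ('base', np.int64(244), np.float64(-58.0), np.float64(-18.2), np.float64(47.9))
-15 ('bar', np.int64(44), np.float64(-11.0), np.float64(-5.6), np.float64(1.2)) ('cheek', np.int64(0)) ('base', np.int64(255), np.float64(-57.3), np.float64(-15.9), np.float64(47.5))
0 ('bar', np.int64(44), np.float64(-11.0), np.float64(-5.3), np.float64(1.7)) ('cheek', np.int64(0
[... 4437 characters left out ...]
7.1))
35 ('bar', np.int64(573), np.float64(-11.7), np.float64(-7.1), np.float64(0.8)) ('cheek', np.int64(0)) ('base', np.int64(1776), np.float64(-59.2), np.float64(-22.6), np.float64(46.9))
55 ('bar', np.int64(608), np.float64(-11.9), np.float64(-7.0), np.float64(0.5)) ('cheek', np.int64(0)) ('base', np.int64(1856), np.float64(-59.3), np.float64(-22.7), np.float64(46.8))
73 ('bar', np.int64(329), np.float64(-24.0), np.float64(3.8), np.float64(24.0)) ('cheek', np.int64(1861), np.float64(-29.9), np.float64(-2.2), np.float64(26.5)) ('base', np.int64(886), np.float64(-59.8), np.float64(-44.1), np.float64(47.3))
cheek U range [-85.3  82.4] [array([-85.3, -78.6, -72.7]), array([73.4, 77.7, 82.3])]
```

View pics/w3.png

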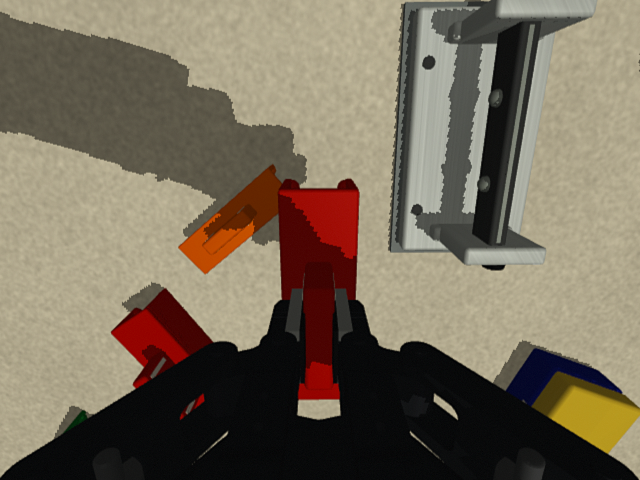

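The bar is centred at n ≈ −5.2 mm, running from (515,20) to (495,240) in the picture, with both cheeks clear. The TCP target is about (543.9, 201.9) with yaw 106.3°.

```bash
python3 goal.py 543.9 201.9 188 106.3
```

```text
t 5.85 tcp [435.3 100.7 188.2] F [-0.1  0.8 -0.4] gap 10.5 q [ 0.05  0.09 -0.35  1.14 -0.    1.34]
shift mm [ 67.8 132.1   0.2] turn deg [ 0.02  0.01 -0.47]
```

```bash
python3 -m creep '[[0.007,0.013,0,0,0,-0.5],[0.02,0.04,0,0,0,-0.5],[0.036,0.07,0,0,0,-0.5],[0.052,0.1,0,0,0,-0.5],[0.063,0.122,0,0,0,-0.5],[0.068,0.132,0,0,0,-0.5],[0.068,0.132,0.0,0,0,-0.5],[0.068,0.132,0,0,0,-0.5]]' >/dev/null
python3 goal.py 543.9 201.9 133 106.3; python3 prof.py w4 | sed -n '1p;/wrist/,$p'; python3 look.py w4b | tail -2
```

```text
t 6.65 tcp [542.2 202.  187.7] F [-0.9  0.2 -1.2] gap 10.3 q [ 0.22  0.34 -0.03  1.21 -0.    1.5 ]
shift mm [-0.6  1.6 54.7] turn deg [-0.09  0.01  0.07]
tcp [0.5422 0.202  0.1877]
wrist
-87 ('bar', np.int64(0)) ('cheek', np.int64(0)) ('base', np.int64(394), np.float64(-58.0), np.float64(33.0), np.float64(49.5))
-73 ('bar', np.int64(0)) ('cheek', np.int64(0)) ('base', np.int64(481), np.float64(-58.3), np.float64(32.0), np.float64(49.5))
-55 ('bar', np.int64(0)) ('cheek', np.int64(0)) ('base', np.int64(515), np.float64(-58.4), np.float64(32.0), np.float64(49.3))
-35 ('bar', np.int64(0)) ('cheek', np.int64(0)) ('base', np.int64(542), np.float64(-58.5), np.float64(31.9), np.float64(49.1))
-15 ('bar', np.int64(0)) ('cheek', np.int64(0)) ('base', np.int64(577), np.float64(-58.6), np.float64(32.0), np.float64(49.3))
0 ('bar', np.int64(0)) ('cheek', np.int64(0)) ('base', np.int64(599), np.float64(-58.3), np.float64(31.9), np.float64(49.1))
15 ('bar', np.int64(0)) ('cheek', np.int64(0)) ('base', np.int64(663), np.float64(-58.4), np.float64(30.3), np.float64(49.1))
35 ('bar', np.int64(274), np.float64(-10.8), np.float64(-5.1), np.float64(1.2)) ('cheek', np.int64(0)) ('base', np.int64(1692), np.float64(-57.4), np.float64(-12.7), np.float64(47.9))
55 ('bar', np.int64(404), np.float64(-10.8), np.float64(-4.6), np.float64(1.6)) ('cheek', np.int64(0)) ('base', np.int64(1812), np.float64(-57.4), np.float64(-13.6), np.float64(47.6))
73 ('bar', np.int64(3)) ('cheek', np.int64(1969), np.float64(-29.0), np.float64(-0.9), np.float64(27.4)) ('base', np.int64(672), np.float64(-58.8), np.float64(-42.9), np.float64(49.1))
cheek U range [73.5 86.8] [array([73.6, 80.1, 86.7])]
guard flat in tool 7729 c [-0.9  0.7] size [109.5  34.9] long axis deg -0.2 z med 3.4
tab in tool 2977 c [-1.2  1. ] size [47.  13.5] long axis deg 1.3 z med -26.5
```

View pics/w4.png

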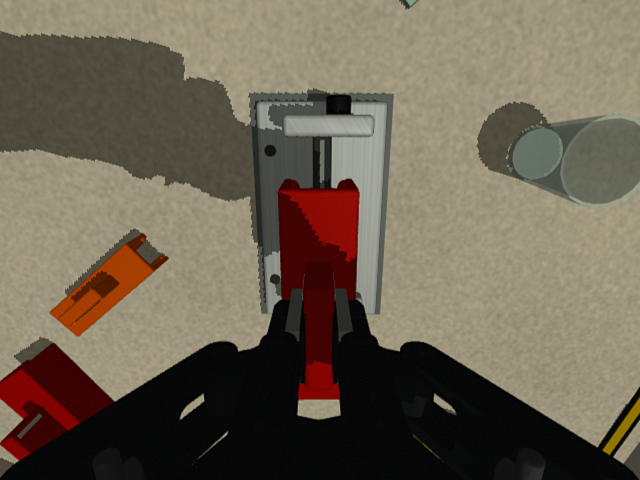

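The guard is aligned with the bar and needs +1.7 mm along tool y. I'll descend to just above the bar, then enter gently.

```bash
python3 -m creep '[[0,0.0017,0.0,0,0,0],[0,0.0017,0.01,0,0,0],[0,0.0017,0.025,0,0,0],[0,0.0017,0.04,0,0,0],[0,0.0017,0.052,0,0,0],[0,0.0017,0.058,0,0,0],[0,0.0017,0.058,0,0,0],[0,0.0017,0.058,0,0,0]]'
python3 goal.py 543.9 201.9 112 106.3; python3 prof.py w5 | sed -n '1p;/wrist/,$p'|egrep 'tcp|^35|^55'; python3 look.py w5b | tail -2
python3 - <<'E'
import cv2
from workcell import env
p,d=env.read_camera("side");cv2.imwrite("pics/s5.png",cv2.resize(p[190:370,200:340],None,fx=4,fy=3.3))
E
```

```text
clock: 7.55
tcp_pos: [0.5446, 0.2026, 0.1306]
orientation: [0.0, 0.599, 0.8, 0.0]
wrist_force: [-0.4, -0.2, -1.2]
finger_gap: 0.0101
t 7.55 tcp [544.6 202.6 130.6] F [-0.4 -0.2 -1.2] gap 10.1 q [ 0.22  0.37 -0.12  1.08 -0.    1.5 ]
shift mm [-0.5 -0.9 18.6] turn deg [0.03 0.01 0.05]
tcp [0.5446 0.2026 0.1306]
35 ('bar', np.int64(46), np.float64(-11.0), np.float64(-4.8), np.float64(1.5)) ('cheek', np.int64(0)) ('base', np.int64(2013), np.float64(-57.4), np.float64(4.0), np.float64(48.0))
55 ('bar', np.int64(653), np.float64(-10.9), np.float64(-4.6), np.float64(1.3)) ('cheek', np.int64(0)) ('base', np.int64(2655), np.float64(-57.2), np.float64(4.6), np.float64(47.6))
guard flat in tool 7728 c [-1.   0.5] size [109.3  34.7] long axis deg 0.0 z med 3.4
tab in tool 2980 c [-0.8  1. ] size [46.5 13.5] long axis deg 1.4 z med -26.4
```

View pics/s5.png

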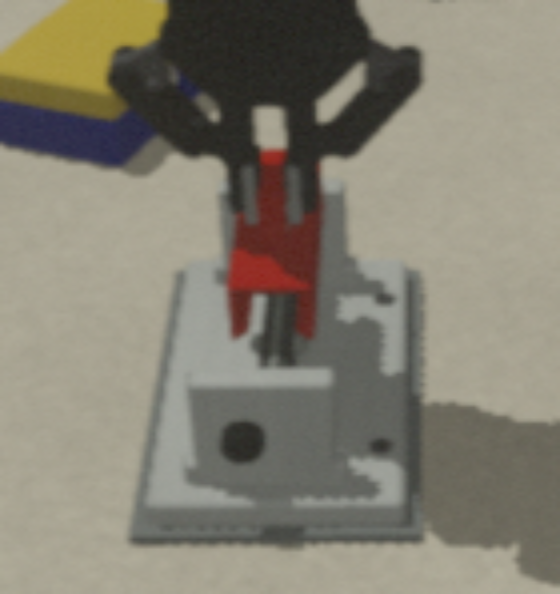

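The side view shows the bar centred between the guard's legs, in the crop at about (275,310). The remaining error is about 0.5 mm, so I'll enter.

```bash
python3 -m creep '[[0,-0.0005,0.002,0,0,0],[0,-0.0005,0.005,0,0,0],[0,-0.0005,0.008,0,0,0],[0,-0.0005,0.011,0,0,0],[0,-0.0005,0.014,0,0,0],[0,-0.0005,0.017,0,0,0],[0,-0.0005,0.018,0,0,0],[0,-0.0005,0.018,0,0,0]]'
```

```text
clock: 8.5
tcp_pos: [0.5438, 0.2025, 0.112]
orientation: [-0.0, 0.599, 0.8, -0.0]
wrist_force: [0.7, 0.4, -0.4]
finger_gap: 0.0102
```

No side force, so the guard entered cleanly. Next, press down in small steps past the balls.

```bash
python3 -m creep '[[0,0,0.001,0,0,0],[0,0,0.002,0,0,0],[0,0,0.003,0,0,0],[0,0,0.004,0,0,0],[0,0,0.005,0,0,0],[0,0,0.006,0,0,0],[0,0,0.007,0,0,0],[0,0,0.007,0,0,0]]'
python3 -m creep '[[0,0,0.002,0,0,0],[0,0,0.004,0,0,0],[0,0,0.006,0,0,0],[0,0,0.008,0,0,0],[0,0,0.009,0,0,0],[0,0,0.01,0,0,0],[0,0,0.01,0,0,0],[0,0,0.01,0,0,0]]'
```

```text
clock: 9.3
tcp_pos: [0.5448, 0.2026, 0.1076]
orientation: [0.001, 0.599, 0.801, 0.001]
wrist_force: [-2.3, -1.2, 11.5]
finger_gap: 0.0104
clock: 10.1
tcp_pos: [0.5438, 0.2024, 0.0948]
orientation: [-0.0, 0.599, 0.8, -0.0]
wrist_force: [2.3, 0.1, -5.7]
finger_gap: 0.0105
```

```bash
python3 -m creep '[[0,0,0.001,0,0,0],[0,0,0.002,0,0,0],[0,0,0.003,0,0,0],[0,0,0.004,0,0,0],[0,0,0.005,0,0,0],[0,0,0.006,0,0,0],[0,0,0.006,0,0,0],[0,0,0.006,0,0,0]]'
```

```text
clock: 10.9
tcp_pos: [0.544, 0.2025, 0.0943]
orientation: [0.001, 0.599, 0.801, 0.001]
wrist_force: [-10.1, -3.4, 28.1]
finger_gap: 0.0105
```

```bash
python3 -m creep '[[0,-0.0005,0,0,0,0],[0,-0.001,0,0,0,0],[0,-0.0015,0,0,0,0],[0,-0.0015,0,0,0,0],[0,-0.0015,0,0,0,0],[0,-0.0015,0,0,0,0],[0,-0.0015,0,0,0,0],[0,-0.0015,0,0,0,0]]'
cat > chk.py <<'E'
from h import *
from workcell import env
for n in("wrist","top","side"):
    c=env.camera_params(n);p,d=env.read_camera(n);X=cloud(d,c);cv2.imwrite(f"pics/f_{n}.png",p)
    near=(d>0)&(np.linalg.norm(X[...,:2]-[.544,.2025],axis=-1)<.062)
    f=X[near&red(p)];f=f[(f[:,2]>.08)&(f[:,2]<.12)];h=np.histogram(f[:,2]*1000,np.arange(80,121,2))[0]
    Q=X[(d>0)&~red(p)];t=np.radians(106.3);u=np.array([np.cos(t),np.sin(t)]);nn=np.array([u[1],-u[0]]);W=(Q[:,:2]-[.544,.2025])*1000
    k=Q[(abs(W@nn)<25)&(abs(abs(W@u)-80)<6)&(Q[:,2]>.088)&(Q[:,2]<.1),2]
    b=Q[(abs(W@nn)<5)&(abs(W@u-65)<5)&(Q[:,2]>.08)&(Q[:,2]<.089),2]
    print(n,'flat hist',h,'cheek z',np.median(k)*1000 if len(k) else None,'bar z',np.median(b)*1000 if len(b) else None,'flat med',np.median(f[f[:,2]<.1,2])*1000)
p=cv2.imread("pics/f_side.png");cv2.imwrite("pics/s6.png",cv2.resize(p[190:370,200:340],None,fx=4,fy=3.3))
E
python3 chk.py
```

```text
clock: 11.7
tcp_pos: [0.544, 0.2024, 0.0942]
orientation: [0.002, 0.599, 0.801, 0.002]
wrist_force: [-5.4, -1.4, 23.0]
finger_gap: 0.0105
wrist flat hist [  10   13   30   23  616 6829  241   41   52   46   52   49   54   53
   61   65   67   62   63  332] cheek z 92.7415923734455 bar z 85.97933708926588 flat med 90.86083632609429
top flat hist [  3   3  14  75 136  79   7   0   3   0   1   2   2   1   2   0   2   3
   6   6] cheek z 90.91950966233625 bar z None flat med 88.8742555148942
side flat hist [  2   3   2  36 208  84   4   7   6   8   4   2   5   5   5   6   3   2
  13  51] cheek z 91.20014440625346 bar z 85.11915633276811 flat med 89.2683766040181
```

View pics/s6.png

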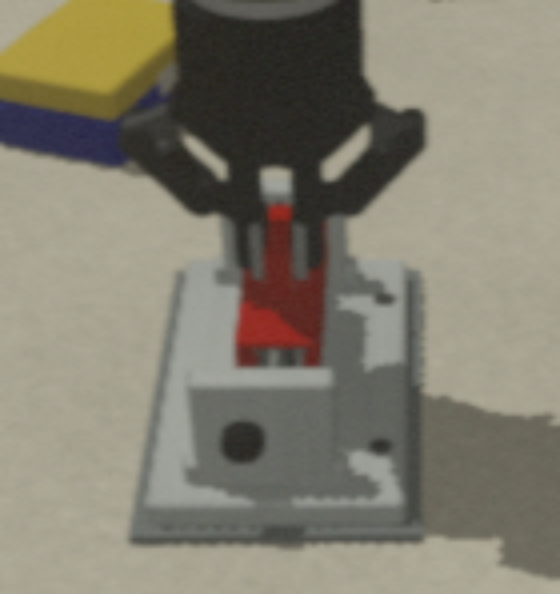

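View pics/f_top.png

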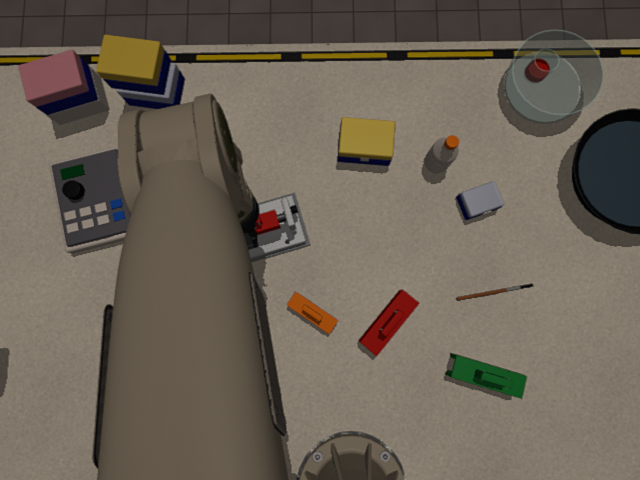

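The guard's flat top is 1.9–2.0 mm below the cheeks and 4–5 mm above the bar top, so it is home. The bystanders look unmoved. I'll do one hold to check the push is steady, then hand in.

```bash
python3 -m creep '[[0,0,0.001,0,0,0],[0,0,0.001,0,0,0],[0,0,0.001,0,0,0],[0,0,0.001,0,0,0],[0,0,0.001,0,0,0],[0,0,0.001,0,0,0],[0,0,0.001,0,0,0],[0,0,0.001,0,0,0]]' && python3 -c "
from workcell import env
print(env.get_state()['wrist_force']);print(env.hand_in())"
```

```text
clock: 12.65
tcp_pos: [0.544, 0.2024, 0.0942]
orientation: [0.002, 0.599, 0.801, 0.002]
wrist_force: [-8.2, -1.5, 29.9]
finger_gap: 0.0108
[-8.1752833  -1.54548878 29.91701801]
the job is handed in; nothing more can be done
None
```

I picked up the smaller red guard by its tab, lowered it astride the bar between the cheeks and pressed it home. I handed in at about 12.7 s with the gripper still holding it and pressing down at about 30 N.

- **Click:** the upward force was 11.5 N on the way in. It then reversed to −5.7 N as the balls pulled the guard down.
- **Seating:** all three cameras put the guard's flat top 1.9–2.0 mm below the cheek tops, where home would be 2 mm. Against the bar top it read 4.9 mm (wrist) and 4.1 mm (side); home would be 5 mm.
- **Bystanders:** in the final top view the ones in sight looked unmoved. The arm hid the beaker and cassette there, so I could not check those two.
- **Disagreements:** the cameras differed by up to about 5 mm on where things stood on the bench. I aligned on the wrist camera, viewing the guard and bar together. About 8 N of sideways force remained while pressing.

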